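Seat the lid of an objective tube in its carton, back it off a quarter turn and hold it

ROBOT

A 7-joint arm with a two-finger parallel gripper is mounted at the origin on a cart in front of the work surface, level with it; the furniture and walls round the work are solid. World frame = base frame: x ahead of the robot, y to its left, z up, the work surface at z = 0. Lengths are in m, angles in rad, forces in N, time in s.
With the tool pointing down it reaches from about 0.4 to 0.85 m from the base axis. Payload 10.4 kg.
Tool frame: the origin (TCP) lies at the very end of the fingers, on their centre line; the grasp point (between the pads) lies 19 mm behind it; z points along the fingers, y is the direction in which the jaws open and shut (so a half turn about z gives the same grasp; the last joint's range is limited). The gripper opens to 85 mm and grips with 20 to 120 N. Pads are 22 mm wide; open, the fingers measure 114 mm over their backs; the gripper's body (76 mm by 85 mm) begins 54 mm behind the grasp point. The pads swing forward as they close: fully open they stand 13 mm farther back than shut.
Start: joints at [-1.181, 0.332, -0.065, 1.46, 0.022, 1.35, -0.088], TCP at [0.251, 0.573, 0.231] pointing down, gripper open.
Joint ranges: [-2.6, 2.6], [-0.5, 2.12], [-1.47, 1.34], [0.16, 2.42], [-1.27, 4.41], [0.06, 2.06], [-2.6, 2.6]. Speed limits (rad/s): [2.22, 2.22, 2.79, 2.79, 3.14, 3.14, 3.14].

INTERFACE

Orientations are given as a unit quaternion [x, y, z, w].
In Python, from workcell import get_obs, camera, camera_info, hand_in gives the robot as it stands.
- The arm moves only by the tool move_arm, never from a script. Its argument "moves" is a list of rows, each a list of 3 entries, a list of its own where there are three numbers: the shift along the tool's x, y, z in units of 25 mm (1.0 is 25 mm), then the turn, a rotation vector about the tool's x, y, z in degrees, then the opening, from 0 (shut) to 1 (fully open). A call has 1 to 5 rows; each row shifts and turns the commanded pose from where the row before left it, along the tool's axes as they then stand; what a row does not reach is not made up. A row lasts 1/8 s, in which the tool goes at most 62.5 mm and 10.7 degrees, less where a joint would pass 70% of its speed; a pose out of reach is approached as far as the arm can. A call is refused whole if a number of a shift passes 1 or a number of a turn 10.7, either way. A call with a gripper value outside its range is refused whole. The fingers move at their own pace and stop on an object; "squeeze" is the grip in N (left out, the last holds). Time passes only in rows, so rows that do not move let the fingers close. It gives the time, the measured TCP pose, the force and the opening at its end, in the units of the state.
- get_obs(): the state, without advancing time (a new reading comes with each control period).
- camera(name): name is "side" or "top"; returns the picture (384x512x3 uint8, red, green, blue); there is no depth.
- camera_info(name): a dict with "fx", "fy", "cx", "cy" (pixels), "origin" and "rotation" of the camera in the world. Camera axes: x right, y down, z forward; pixel columns grow to the right and rows downward; lengths in m; the calibration is good to about 2 mm. A picture is of the moment at which its call begins. camera_info takes no time and is no camera call.
- hand_in(): hands the job in, once; it reports no verdict.
The state is a dict: "clock": time; "joint_pos": joint angles; "joint_velocities": joint speeds; "tau": joint torques, N m; "position": TCP position; "ee_rot": TCP orientation; "ft_force": force on the tool from outside, world axes, zero at the start; "torque": the same for the moment, N m; "grip_width": opening from 0.0 (shut) to 1.0 (fully open).
Only numpy, scipy, OpenCV 4.12 (cv2) and the standard library are available. Lean on these libraries where they do the work, as an engineer would, in place of code of your own. Each camera call takes 0.05 s, during which the arm holds its last target. There are 200 camera calls.

TASK

A microscope objective has arrived in its storage tube, standing in a cardboard carton, and its screw lid has worked loose on the way. Fold both carton flaps right back outwards, well past upright, screw the lid down (clockwise from above) until it bottoms out, then back it off a quarter turn so that it cannot jam, and finish while still gripping the lid there: do not let go of it. Leave the things standing round the carton where they are.

Things in the scene. Friction and masses are not known exactly. Their poses are not given: they have to be found in the camera images.
- carton: Square cardboard carton, open on top, 158 x 158 mm, walls 4 mm, rim 110 mm above the bench, fixed to the bench. Origin: centre of its underside; z up; y points to the left flap. Grey foam fills it to 70 mm height (78 mm within 27 mm of the tube's axis), leaving a well 150 x 150 mm, 40 mm deep. Two short end flaps on the +x and -x walls are already folded down and do not move.
- flap_left (a joint): Left flap: panel 154 mm along the carton's x, 56 mm wide, 3 mm thick, hinged on the rim at y = +77, z = 111.5 mm of the carton. Rad: 0 = flat over the opening (edge 21 mm from the middle), 1.57 upright, 2.6 (stop) folded back outwards. Starts ajar at 0.9 to 1.2 (free edge 42 to 57 mm from the middle, 45 to 54 mm above the rim). Its stiff crease (0.03 N m) keeps it where it is left.
- flap_right (a joint): Right flap: the same panel mirrored, hinged along the rim at y = -77 mm of the carton; same meaning of the angle.
- flap_left_edge (a point): Middle of the free edge of the left flap.
- flap_right_edge (a point): Middle of the free edge of the right flap.
- tube: Black upright storage tube, 35 mm in diameter, held fast and upright by the foam in the middle of the carton; it cannot turn or come out, and the foam yields only 1 mm per 4 N sideways. Origin: centre of its underside, 63 mm above the bench; its black wall ends 108 mm above the bench, where the lid begins.
- tube_cap: Grey round screw lid on top of the tube: 37 mm in diameter, 17 mm high, from 108 to 125 mm above the bench when bottomed out (15 mm above the carton's rim). Its origin is then the tube's origin, and rises and turns with the lid. It is on its thread and cannot come off.
- cap_grip (a point): Centre of the lid, on its axis at half its height (116.8 mm above the bench when bottomed out): the place to grip it across its diameter.
- cap_turn (a joint): Turn of the lid on its thread, rad: 0 = bottomed out (hard stop), growing as it is unscrewed (anticlockwise from above); a quarter turn off the stop is 1.57. Starts 2.2 to 3.2 loose, rises 0.64 mm per rad, needs about 0.03 N m plus 0.05 N m per rad/s, and stays where it is left.
- oil_bottle: Bystander: small brown dropper bottle, 28 mm in diameter, 82 mm high, standing behind the carton. Origin: centre of its underside.
- slide_mailer: Bystander: flat teal plastic slide mailer, 37 x 92 x 14 mm, lying in front of the carton. Origin: centre of its underside.
- vial: Bystander: small glass sample vial with a white cap, 26 mm in diameter, 55 mm high, on the left of the carton. Origin: centre of its underside.
- petri: Bystander: round petri dish, 58 mm in diameter, 14 mm high, on the right of the carton. Origin: centre of its underside.

How it is judged:
On the way, in this order (a step that is already met when the one before it is completed fails the run):
1. both carton flaps are folded back past upright (value of joint each of flap_left, flap_right above 2 rad), for 0.2 s.
2. the lid is screwed down to its stop (all of step 1 and value of joint cap_turn below 0.07 rad), for 0.2 s.
At the end, for the whole second after the job is handed in: After the lid has been at its stop it is a quarter turn (1.57 rad, give or take 0.3) loose, at rest and gripped by the fingers (more than 2 N); both flaps are folded back beyond 2.0 rad; none of the four bystanders has moved 30 mm (all of step 1 and value of joint cap_turn between 1.27 and 1.87 rad and velocity of joint cap_turn between -0.1 and 0.1 rad/s and contact force between the fingers and tube_cap above 2 N and distance of each of oil_bottle, slide_mailer, vial, petri from where it was at the start of the episode below 0.03 m); the arm keeps its last pose, push and grip.
It fails at once if the small brown oil bottle was moved 30 mm or more (distance of oil_bottle from where it was at the start of the episode above 0.03 m).
It fails at once if the slide mailer was moved 30 mm or more (distance of slide_mailer from where it was at the start of the episode above 0.03 m).
It fails at once if the glass vial was moved 30 mm or more (distance of vial from where it was at the start of the episode above 0.03 m).
It fails at once if the petri dish was moved 30 mm or more (distance of petri from where it was at the start of the episode above 0.03 m).
It also fails if it takes over 56 s, if anything falls off the work surface, if the arm or the gripper's body presses on something with over 40 N, if the wrist force passes 120 N, or if a joint passes its speed limit or range.

## Working session

There is one attempt and no reset: what is moved stays moved. The work goes in short steps, Python scripts to look and compute and a tool call to move; the robot and the scene stay as the last step left them, time stands still between calls to the robot, and variables do not carry over. Pictures are saved under pics/ and viewed, about 8 in all and at most 12, crops included, and the job is handed in when it is done.

Besides the shell and the picture viewer there is one more tool, called after "Call:" by a JSON object that holds its "fn" and its "kwargs", one argument or row to a line. move_arm: Moves the arm, as the interface text tells. Its arguments: {"type":"object","properties":{"moves":{"type":"array","items":{"type":"array"}},"squeeze":{"type":"number"}},"required":["moves"]}

```bash
mkdir -p pics; ls
python3 - <<'E'
from workcell import *
import cv2
o=get_obs()
print({k:o[k] for k in('clock','position','ee_rot','grip_width','ft_force')})
for n in('top','side'):
    i=camera_info(n);print(n,i)
    cv2.imwrite(f'pics/{n}0.png',cv2.cvtColor(camera(n),cv2.COLOR_RGB2BGR))
E
```

```text
pics
{'clock': 0.0, 'position': array([0.25059081, 0.57215543, 0.23051363]), 'ee_rot': array([ 2.04944723e-01,  9.78773293e-01, -6.98016734e-04, -1.21407462e-04]), 'grip_width': 1.0037466492230773, 'ft_force': array([-0.41352465,  0.11206044, -0.67672594])}
top {'fx': 484.1398465802629, 'fy': 484.1398465802629, 'cx': 250.0244620872871, 'cy': 196.84715803138974, 'origin': array([0.43401318, 0.07614922, 1.278651  ]), 'rotation': array([ 0.70989249, -0.7014557 ,  0.04801492, -0.04131725])}
side {'fx': 445.95355043663125, 'fy': 445.95355043663125, 'cx': 254.0276995527981, 'cy': 190.62921081942065, 'origin': array([ 0.20018461, -0.77098402,  0.7768952 ]), 'rotation': array([ 0.8768871 , -0.15973266,  0.0928378 , -0.44377431])}
```

View pics/top0.png

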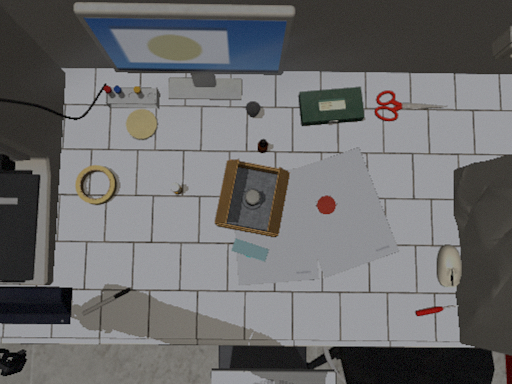

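View pics/side0.png

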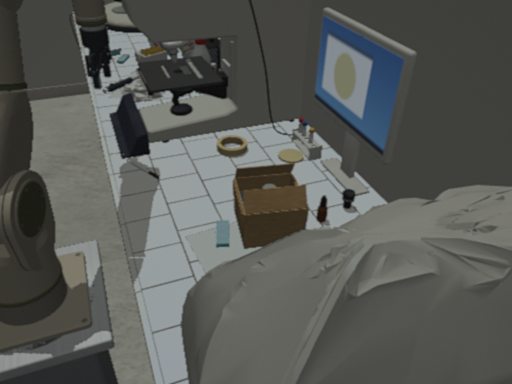

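```bash
cat > h.py <<'E'
import numpy as np, cv2
from workcell import *
from scipy.spatial.transform import Rotation as R
def ray(n,u,v,z):
    i=camera_info(n);d=R.from_quat(i['rotation']).apply([(u-i['cx'])/i['fx'],(v-i['cy'])/i['fy'],1])
    return i['origin']+d*(z-i['origin'][2])/d[2]
def proj(n,p):
    i=camera_info(n);q=R.from_quat(i['rotation']).inv().apply(np.array(p)-i['origin'])
    return np.c_[i['cx']+i['fx']*q[...,0]/q[...,2],i['cy']+i['fy']*q[...,1]/q[...,2]]
def snap(n,f,x,y,w,h,s):
    im=cv2.cvtColor(camera(n),cv2.COLOR_RGB2BGR)
    cv2.imwrite('pics/'+f,cv2.resize(im[y:y+h,x:x+w],None,fx=s,fy=s,interpolation=cv2.INTER_CUBIC))
E
python3 - <<'E'
from h import *
im=cv2.imread('pics/top0.png')[125:275,150:350]
cv2.imwrite('pics/c1.png',cv2.convertScaleAbs(cv2.resize(im,None,fx=4,fy=4,interpolation=cv2.INTER_CUBIC),alpha=1.5))
print(ray('top',252.5,198.5,.126))
E
```

```text
[0.57665719 0.06005682 0.126     ]
```

View pics/c1.png

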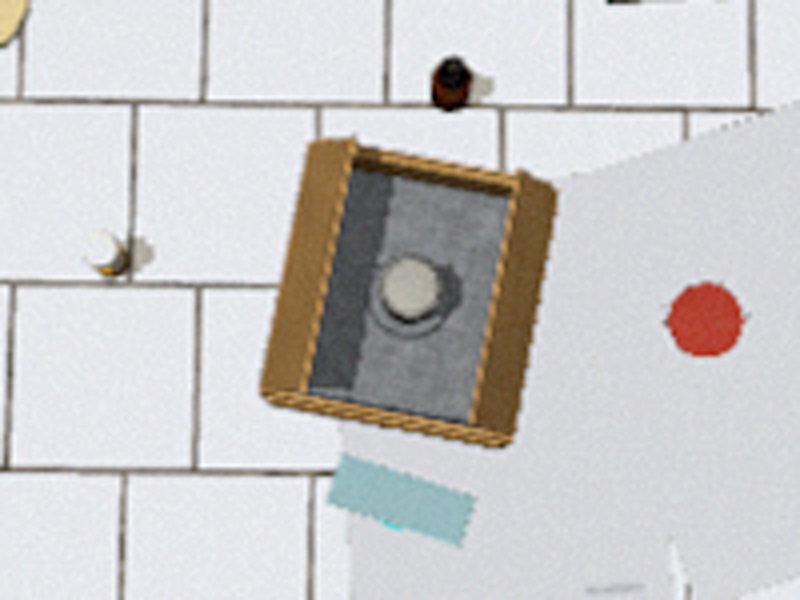

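Run:
```python
from h import *
g=lambda x,y,z: ray('top',150+(x+.5)/4-.5,125+(y+.5)/4-.5,z).round(4)
C=g(410,288,.126);print('lid',C)
P=[g(*p,.11) for p in((262,398),(510,447),(557,185),(310,140))];print(P,np.mean(P,0))
for a in range(4): d=P[(a+1)%4]-P[a];print(np.linalg.norm(d),np.degrees(np.arctan2(d[1],d[0])))
L=[g(*p,.16) for p in((305,388),(350,145),(472,420),(520,180))];print('edges',L)
c=np.mean(P,0)
for n,p in dict(oil=(453,72,.082),vial=(102,245,.055),petri=(705,318,.014),m1=(330,500,.01),m2=(462,546,.01),m3=(475,495,.01),m4=(343,455,.01)).items(): print(n,g(*p))
```

```text
lid [0.5812 0.061  0.126 ]
[array([0.5152, 0.1494, 0.11  ]), array([ 0.4874, -0.0005,  0.11  ]), array([ 0.648 , -0.0286,  0.11  ]), array([0.6741, 0.1232, 0.11  ])] [0.581175 0.060875 0.11    ]
0.15245605924331115 -100.50653215792887
0.1630397804218345 -9.924514699350492
0.15402743262159505 80.24413810207949
0.16104549046775576 170.63710891426135
edges [array([0.5178, 0.1215, 0.16  ]), array([0.6611, 0.0976, 0.16  ]), array([0.5004, 0.0248, 0.16  ]), array([ 0.6415, -0.0024,  0.16  ])]
oil [0.7248 0.0347 0.082 ]
vial [0.6154 0.2568 0.055 ]
petri [ 0.578  -0.1348  0.014 ]
m1 [0.4562 0.1101 0.01  ]
m2 [0.4275 0.0239 0.01  ]
m3 [0.4605 0.0156 0.01  ]
m4 [0.4855 0.1021 0.01  ]
```

Call:
{"fn": "move_arm", "kwargs": {
  "moves": [
    [[0, 0, 0], [0, 0, 10.7], 0],
    [[0, 0, 0], [0, 0, 10.7], 0],
    [[0, 0, 0], [0, 0, 10.7], 0],
    [[0, 0, 0], [0, 0, 10.7], 0],
    [[0, 0, 0], [0, 0, 10.7], 0]
  ],
  "squeeze": 40
}}

```text
clock: 0.72
position: [0.2506, 0.5723, 0.2308]
ee_rot: [0.626, 0.78, -0.0, 0.0]
ft_force: [-0.0, -0.4, -0.6]
grip_width: 0.001
```

Call:
{"fn": "move_arm", "kwargs": {
  "moves": [
    [[0, 0, 0], [0, 0, 10.7], 0],
    [[0, 0, 0], [0, 0, 10.7], 0],
    [[0, 0, 0], [0, 0, 1.3], 0]
  ]
}}

```text
clock: 1.1
position: [0.2506, 0.5724, 0.2309]
ee_rot: [0.765, 0.644, -0.0, 0.0]
ft_force: [-0.2, -0.6, 0.5]
grip_width: -0.0
```

Call:
{"fn": "move_arm", "kwargs": {
  "moves": [
    [[-1, 0.92, 0], [0, 0, 0], 0],
    [[-1, 0.92, 0], [0, 0, 0], 0],
    [[-1, 0.92, 0], [0, 0, 0], 0],
    [[-1, 0.92, 0], [0, 0, 0], 0]
  ]
}}

```text
clock: 1.6
position: [0.3247, 0.4572, 0.2312]
ee_rot: [0.764, 0.645, -0.0, 0.0]
ft_force: [-0.1, 1.1, 0.4]
grip_width: 0.002
```

Call:
{"fn": "move_arm", "kwargs": {
  "moves": [
    [[-0.99, 0.91, 0], [0, 0, 0], 0],
    [[-0.99, 0.91, 0], [0, 0, 0], 0],
    [[-0.99, 0.91, 0], [0, 0, 0], 0],
    [[-0.99, 0.91, 0], [0, 0, 0], 0],
    [[-0.99, 0.91, 0], [0, 0, 0], 0]
  ]
}}

```text
clock: 2.22
position: [0.4156, 0.3158, 0.2313]
ee_rot: [0.764, 0.645, 0.0, 0.0]
ft_force: [0.9, -0.5, 0.5]
grip_width: -0.003
```

Call:
{"fn": "move_arm", "kwargs": {
  "moves": [
    [[-0.99, 0.91, 0], [0, 0, 0], 0],
    [[-0.99, 0.91, 0], [0, 0, 0], 0],
    [[-0.99, 0.91, 0], [0, 0, 0], 0],
    [[-0.99, 0.91, 0], [0, 0, 0], 0],
    [[-0.99, 0.91, 0], [0, 0, 0], 0]
  ]
}}

```text
clock: 2.85
position: [0.5065, 0.1745, 0.2312]
ee_rot: [0.764, 0.645, -0.0, -0.0]
ft_force: [0.1, 0.4, 0.3]
grip_width: 0.003
```

Call:
{"fn": "move_arm", "kwargs": {
  "moves": [
    [[-0.99, 0.92, 0], [0, 0, 0], 0],
    [[-0.99, 0.92, 0], [0, 0, 0], 0],
    [[-0.99, 0.92, 0], [0, 0, 0], 0],
    [[-0.99, 0.92, 0], [0, 0, 0], 0],
    [[0, 0, 0], [0, 0, 0], 0]
  ]
}}

```text
clock: 3.48
position: [0.5805, 0.0592, 0.2311]
ee_rot: [0.765, 0.644, -0.0, 0.001]
ft_force: [0.0, 0.3, -0.4]
grip_width: 0.002
```

Run:
```python
from h import *
o=get_obs();print(o['position'],o['joint_pos'].round(3),o['torque'])
snap('top','t2.png',180,130,150,120,5)
```

```text
[0.58046303 0.05918709 0.23110074] [-0.627  0.255  0.536  1.602 -0.132  1.321 -0.246] [ 0.04917997  0.02573297 -0.01098551]
```

View pics/t2.png

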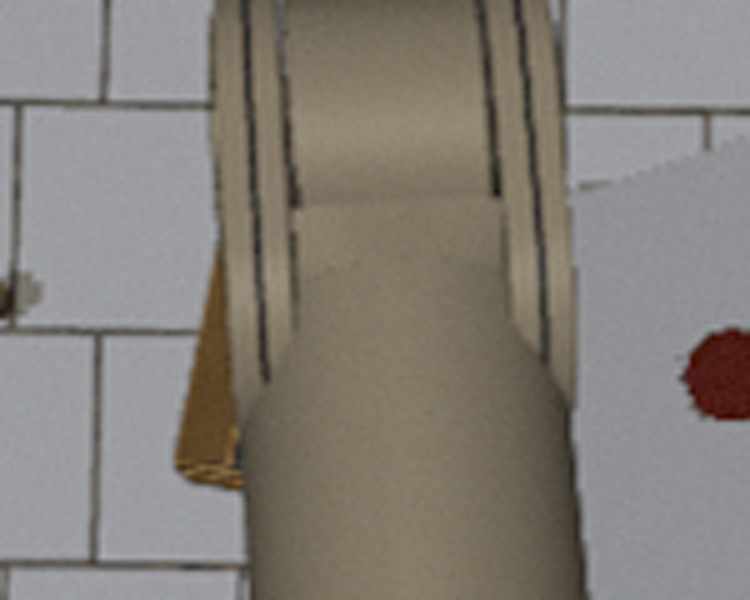

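Call:
{"fn": "move_arm", "kwargs": {
  "moves": [
    [[0, 0, 0.9], [0, 0, 0], 0],
    [[0, 0, 0.9], [0, 0, 0], 0],
    [[0, 0, 0.9], [0, 0, 0], 0],
    [[0, 0, 0.9], [0, 0, 0], 0],
    [[0, 0, 0], [0, 0, 0], 0]
  ]
}}

```text
clock: 4.15
position: [0.5782, 0.0635, 0.1398]
ee_rot: [0.764, 0.645, -0.001, -0.001]
ft_force: [0.5, -0.2, 0.5]
grip_width: -0.001
```

Call:
{"fn": "move_arm", "kwargs": {
  "moves": [
    [[0.8, 0, 0], [0, 0, 0], 0],
    [[0.6, 0, 0], [0, 0, 0], 0],
    [[0.6, 0, 0], [0, 0, 0], 0],
    [[0.6, 0, 0], [0, 0, 0], 0],
    [[0.5, 0, 0], [0, 0, 0], 0]
  ]
}}

```text
clock: 4.78
position: [0.5931, 0.1396, 0.1412]
ee_rot: [0.765, 0.644, -0.0, -0.0]
ft_force: [-0.2, -1.8, 0.1]
grip_width: -0.0
```

Call:
{"fn": "move_arm", "kwargs": {
  "moves": [
    [[0.5, 0, 0], [0, 0, 0], 0],
    [[0.4, 0, 0], [0, 0, 0], 0],
    [[0, 0, 0], [0, 0, 0], 0]
  ]
}}

```text
clock: 5.15
position: [0.5969, 0.1619, 0.1412]
ee_rot: [0.765, 0.644, 0.0, -0.0]
ft_force: [0.5, 0.5, -0.4]
grip_width: 0.003
```

Run:
```python
from h import *
o=get_obs();print(o['position'],o['ft_force'],o['joint_pos'].round(3),o['torque'])
snap('side','s2.png',190,110,160,140,5)
```

```text
[0.59686773 0.16188998 0.14121602] [ 0.54423034  0.46314336 -0.39643404] [-0.709  0.403  0.473  1.615 -0.195  1.171 -0.363] [-0.05686209 -0.00395683 -0.00440213]
```

View pics/s2.png

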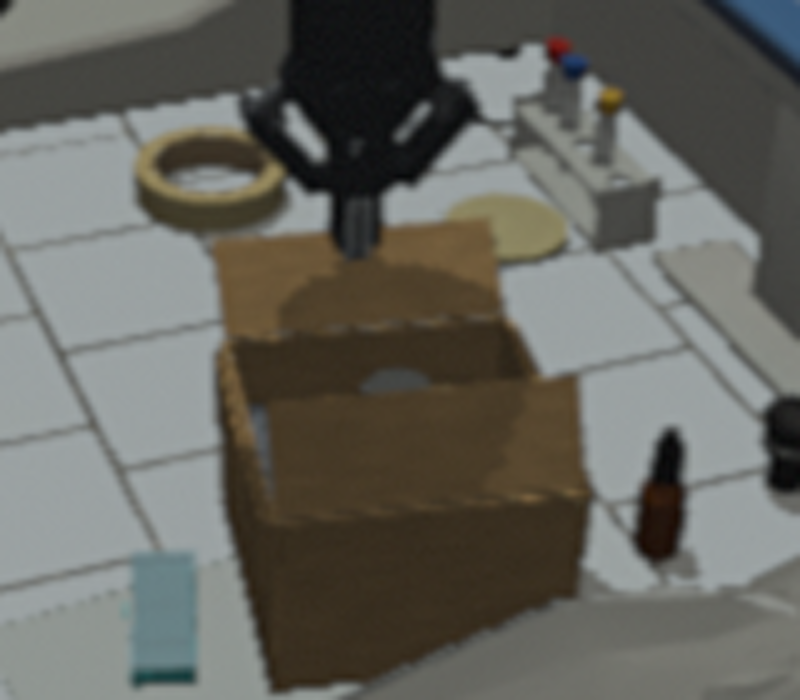

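```bash
cat >> h.py <<'E'
T0=np.array([.581,.061,0]);Y=R.from_euler('z',-9.8,degrees=True)
def W(p): return Y.apply(p)+T0
def edge(th,s): # crop-free pixels of the free-edge corners, s=+1 left -1 right
    return np.array([proj('side',W(np.array([x,s*(.077-.056*np.cos(th)),.1115+.056*np.sin(th)])))[0] for x in(-.077,.077)])
E
python3 - <<'E'
from h import *
for th in(1.6,1.9,2,2.1,2.2,2.3,2.4,2.5,2.6): print(th,((edge(th,1)-[190,110])*5+2).round().tolist())
print(((proj('side',W(np.array([[-.077,.077,.1115],[.077,.077,.1115]])))-[190,110])*5+2).round())
E
```

```text
1.6 [[224.0, 244.0], [513.0, 219.0]]
1.9 [[218.0, 233.0], [504.0, 207.0]]
2 [[217.0, 231.0], [501.0, 206.0]]
2.1 [[215.0, 230.0], [498.0, 205.0]]
2.2 [[214.0, 230.0], [496.0, 206.0]]
2.3 [[213.0, 232.0], [493.0, 207.0]]
2.4 [[212.0, 234.0], [491.0, 210.0]]
2.5 [[211.0, 238.0], [489.0, 213.0]]
2.6 [[210.0, 242.0], [487.0, 217.0]]
[[225. 336.]
 [506. 309.]]
```

Call:
{"fn": "move_arm", "kwargs": {
  "moves": [
    [[0, 0, 0.25], [0, 0, 0], 0],
    [[0, 0, 0], [0, 0, 0], 0],
    [[0, 0, -0.3], [0, 0, 0], 0],
    [[-1, 0, 0], [0, 0, 0], 0],
    [[-1, 0, 0], [0, 0, 0], 0]
  ]
}}

```text
clock: 5.82
position: [0.5881, 0.1093, 0.1429]
ee_rot: [0.765, 0.644, 0.0, 0.0]
ft_force: [-0.8, 0.0, -0.2]
grip_width: 0.003
```

Call:
{"fn": "move_arm", "kwargs": {
  "moves": [
    [[-1, 0, 0], [0, 0, 0], 0],
    [[-1, 0, 0], [0, 0, 0], 0],
    [[-0.8, 0, 0], [0, 0, 0], 0],
    [[-0.6, 0, 0], [0, 0, 0], 0],
    [[-0.6, 0, 0], [0, 0, 0], 0]
  ]
}}

```text
clock: 6.45
position: [0.5712, 0.0126, 0.1427]
ee_rot: [0.765, 0.644, 0.0, -0.0]
ft_force: [0.5, 1.2, 1.0]
grip_width: -0.004
```

Call:
{"fn": "move_arm", "kwargs": {
  "moves": [
    [[-0.6, 0, 0], [0, 0, 0], 0],
    [[-0.5, 0, 0], [0, 0, 0], 0],
    [[-0.5, 0, 0], [0, 0, 0], 0],
    [[-0.5, 0, 0], [0, 0, 0], 0],
    [[0, 0, 0.2], [0, 0, 0], 0]
  ]
}}

```text
clock: 7.08
position: [0.5623, -0.0403, 0.1378]
ee_rot: [0.766, 0.643, 0.0, 0.0]
ft_force: [0.4, 0.7, 1.1]
grip_width: -0.003
```

Run:
```python
from h import *
o=get_obs();print(Y.inv().apply(o['position']-T0),o['ft_force'],o['joint_pos'].round(3),o['torque'])
```

```text
[-0.0011516  -0.10298334  0.13776709] [0.36135854 0.71770012 1.13277073] [-0.49   0.293  0.567  1.771 -0.173  1.126 -0.042] [ 0.02962914  0.03431902 -0.01269442]
```

Call:
{"fn": "move_arm", "kwargs": {
  "moves": [
    [[-0.1, 0, 0.1], [0, 0, 0], 0],
    [[0, 0, 0], [0, 0, 0], 0],
    [[0.1, 0, -0.9], [0, 0, 0], 0],
    [[1, 0, -0.9], [0, 0, 0], 0],
    [[1, 0, -0.9], [0, 0, 0], 0]
  ]
}}

```text
clock: 7.7
position: [0.5708, 0.0113, 0.2033]
ee_rot: [0.765, 0.644, -0.0, -0.0]
ft_force: [0.7, 0.5, -0.0]
grip_width: 0.001
```

Call:
{"fn": "move_arm", "kwargs": {
  "moves": [
    [[1, 0, 0], [0, 0, -10.7], 1],
    [[0, 0, 0], [0, 0, -10.7], 1],
    [[0, 0, 0], [0, 0, -10.7], 1],
    [[0, 0, 0], [0, 0, -10.7], 1],
    [[0, 0, 0], [0, 0, -10.7], 1]
  ]
}}

```text
clock: 8.32
position: [0.575, 0.0355, 0.2025]
ee_rot: [0.39, 0.921, -0.0, -0.0]
ft_force: [0.5, -0.8, 0.4]
grip_width: 1.001
```

Call:
{"fn": "move_arm", "kwargs": {
  "moves": [
    [[0, 0, 0], [0, 0, -10.7], 1],
    [[0, 0, 0], [0, 0, -10.7], 1],
    [[0, 0, 0], [0, 0, -10.7], 1],
    [[0, 0, 0], [0, 0, -10.7], 1],
    [[0, 0, 0], [0, 0, -10.7], 1]
  ]
}}

```text
clock: 8.95
position: [0.575, 0.0355, 0.2024]
ee_rot: [-0.066, 0.998, 0.0, -0.0]
ft_force: [-0.1, 0.2, -0.2]
grip_width: 1.002
```

Run:
```python
from h import *
o=get_obs();print(o['position'],Y.inv().apply(o['position']-T0),o['ft_force'],o['joint_pos'].round(3),o['torque'])
q=R.from_quat(o['ee_rot']);print('delta units',q.inv().apply(np.array([.581,.061,.100])-o['position'])/.025)
snap('side','s3.png',190,110,160,140,5)
```

```text
[0.57498953 0.03545378 0.202441  ] [-0.00157455 -0.02619649  0.202441  ] [-0.09532527  0.21425084 -0.24754375] [-0.403  0.242  0.309  1.651 -0.077  1.26   1.623] [0.02460724 0.04269341 0.04659918]
delta units [-0.3733682   0.98134947  4.09758198]
```

View pics/s3.png

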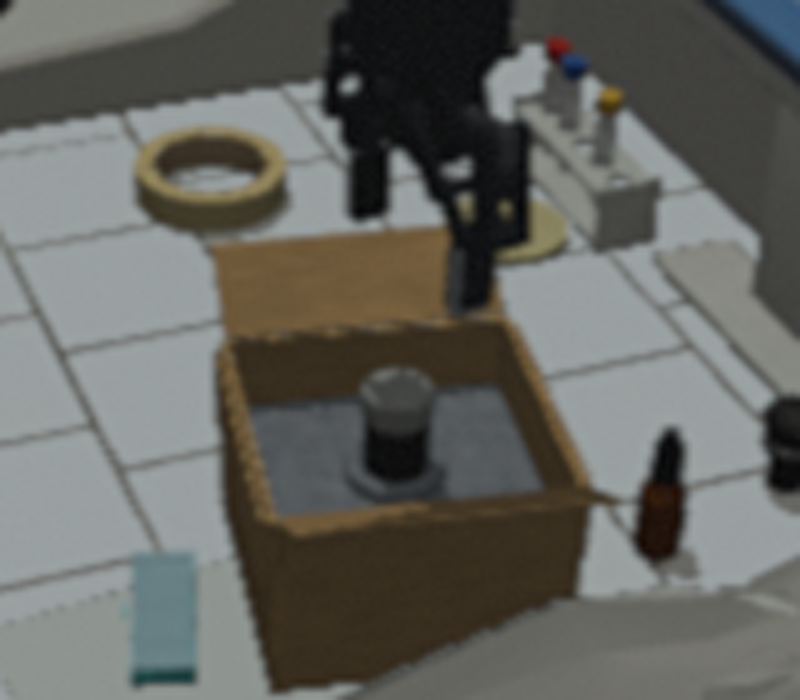

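Call:
{"fn": "move_arm", "kwargs": {
  "moves": [
    [[0, 0, 0], [0, 0, -10.7], 1],
    [[0, 0, 0], [0, 0, -10.7], 1],
    [[0, 0, 0], [0, 0, -10.7], 1],
    [[0, 0, 0], [0, 0, 0], 1]
  ]
}}

```text
clock: 9.5
position: [0.575, 0.0353, 0.2025]
ee_rot: [-0.334, 0.942, 0.0, -0.0]
ft_force: [0.9, 0.0, -0.1]
grip_width: 1.003
```

Run:
```python
from h import *
o=get_obs();print(o['joint_pos'].round(3),o['ee_rot'],o['torque'])
q=R.from_quat(o['ee_rot']);print('delta units',q.inv().apply(np.array([.581,.061,.100])-o['position'])/.025)
f=lambda p:((p-[190,110])*5+2).round().tolist()
print('lid',f(proj('side',np.array([[.581,.061,.127]]))))
u=lambda x,y:(190+(x-2)/5,110+(y-2)/5)
print(ray('side',*u(397,384),.127), 'corner',[ray('side',*u(*p),.11) for p in((272,528),(588,488))], W(np.array([[-.079,-.079,.11],[.079,-.079,.11]])))
for th in(2,2.2,2.4,2.6): print(th,f(edge(th,-1)))
```

```text
[-0.35   0.24   0.246  1.648 -0.061  1.261  2.161] [-3.34277833e-01  9.42474571e-01  9.21355492e-05 -6.78963431e-05] [-0.01596331 -0.03341991  0.01929143]
delta units [-0.83518073  0.64765774  4.09925235]
lid [[401.0, 381.0]]
[0.57828929 0.05936562 0.127     ] corner [array([ 0.48713179, -0.00697129,  0.11      ]), array([ 0.64196551, -0.03012259,  0.11      ])] [[ 0.48970623 -0.00340067  0.11      ]
 [ 0.64540067 -0.03029377  0.11      ]]
2 [[288.0, 461.0], [614.0, 426.0]]
2.2 [[292.0, 484.0], [620.0, 448.0]]
2.4 [[296.0, 508.0], [623.0, 472.0]]
2.6 [[298.0, 533.0], [626.0, 496.0]]
```

Call:
{"fn": "move_arm", "kwargs": {
  "moves": [
    [[-0.78, 0.64, 0], [0, 0, 0], 1],
    [[0, 0, 1], [0, 0, 0], 1],
    [[0, 0, 1], [0, 0, 0], 1],
    [[0, 0, 1], [0, 0, 0], 1],
    [[0, 0, 0], [0, 0, 0], 1]
  ]
}}

```text
clock: 10.12
position: [0.5788, 0.0598, 0.1259]
ee_rot: [-0.334, 0.943, 0.0, -0.002]
ft_force: [1.2, -0.6, 1.1]
grip_width: 0.999
```

Call:
{"fn": "move_arm", "kwargs": {
  "moves": [
    [[0, 0, 0.8], [0, 0, 0], 1],
    [[0, 0, 0.4], [0, 0, 0], 1],
    [[0, 0, 0], [0, 0, 0], 1]
  ]
}}

```text
clock: 10.5
position: [0.58, 0.0599, 0.0977]
ee_rot: [-0.335, 0.942, 0.0, -0.0]
ft_force: [0.3, -0.6, -0.4]
grip_width: 0.997
```

Call:
{"fn": "move_arm", "kwargs": {
  "moves": [
    [[0, 0, 0], [0, 0, 0], 0],
    [[0, 0, 0], [0, 0, 0], 0],
    [[0, 0, 0], [0, 0, 0], 0],
    [[0, 0, 0], [0, 0, 0], 0],
    [[0, 0, 0], [0, 0, 0], 0]
  ],
  "squeeze": 40
}}

```text
clock: 11.12
position: [0.5805, 0.0598, 0.098]
ee_rot: [-0.336, 0.942, -0.0, 0.0]
ft_force: [0.8, -0.8, 3.7]
grip_width: 0.417
```

Run:
```python
from h import *
o=get_obs();print(o['position'],o['joint_pos'].round(3),o['torque'],o['ft_force'],o['grip_width'])
```

```text
[0.58047015 0.05976663 0.09801833] [-0.364  0.351  0.221  1.741 -0.087  1.058  2.142] [-0.20991658 -0.11217298 -0.0398059 ] [ 0.75418427 -0.77945772  3.74242762] 0.4171664615620872
```

Call:
{"fn": "move_arm", "kwargs": {
  "moves": [
    [[0, 0, 0.005], [0, 0, 10], 0],
    [[0, 0, 0.005], [0, 0, 10], 0],
    [[0, 0, 0.005], [0, 0, 10], 0],
    [[0, 0, 0.005], [0, 0, 10], 0],
    [[0, 0, 0.005], [0, 0, 10], 0]
  ]
}}

```text
clock: 11.75
position: [0.5805, 0.0599, 0.0974]
ee_rot: [0.097, 0.995, 0.0, 0.0]
ft_force: [0.2, -1.3, 4.0]
grip_width: 0.416
```

```bash
cat > s.py <<'E'
from h import *
o=get_obs();y=R.from_quat(o['ee_rot']).apply([0,1,0])
print(o['position'].round(4),'yaw',np.degrees(np.arctan2(y[1],y[0])).round(2),'q7',o['joint_pos'][6].round(3),'T',o['torque'].round(3),'tau7',o['tau'][6].round(3),'F',o['ft_force'].round(1),o['grip_width'].round(3))
E
python3 s.py
```

```text
Traceback (most recent call last):
  File "s.py", line 3, in <module>
    print(o['position'].round(4),'yaw',np.degrees(np.arctan2(y[1],y[0])).round(2),'q7',o['joint_pos'][6].round(3),'T',o['torque'].round(3),'tau7',o['tau'][6].round(3),'F',o['ft_force'].round(1),o['grip_width'].round(3))
                                                                                                                                                                                                  ^^^^^^^^^^^^^^^^^^^^^
AttributeError: 'float' object has no attribute 'round'
```

Call:
{"fn": "move_arm", "kwargs": {
  "moves": [
    [[0, 0, 0.005], [0, 0, 10], 0],
    [[0, 0, 0.005], [0, 0, 10], 0],
    [[0, 0, 0.005], [0, 0, 10], 0],
    [[0, 0, 0.005], [0, 0, 10], 0],
    [[0, 0, 0.005], [0, 0, 10], 0]
  ]
}}

```text
clock: 12.38
position: [0.5805, 0.0599, 0.0968]
ee_rot: [0.508, 0.861, 0.0, 0.0]
ft_force: [0.7, -1.0, 5.2]
grip_width: 0.417
```

```bash
python3 s.py
```

```text
Traceback (most recent call last):
  File "s.py", line 3, in <module>
    print(o['position'].round(4),'yaw',np.degrees(np.arctan2(y[1],y[0])).round(2),'q7',o['joint_pos'][6].round(3),'T',o['torque'].round(3),'tau7',o['tau'][6].round(3),'F',o['ft_force'].round(1),o['grip_width'].round(3))
                                                                                                                                                                                                  ^^^^^^^^^^^^^^^^^^^^^
AttributeError: 'float' object has no attribute 'round'
```

```bash
sed -i "s/,o\['grip_width'\].round(3)/,o['grip_width']/" s.py; python3 s.py
```

```text
[0.5805 0.0599 0.0968] yaw 28.92 q7 0.491 T [-0.136 -0.141  0.054] tau7 2.634 F [ 0.7 -1.   5.2] 0.41675609904264355
```

Call:
{"fn": "move_arm", "kwargs": {
  "moves": [
    [[0, 0, 0.003], [0, 0, 5], 0],
    [[0, 0, 0.003], [0, 0, 5], 0],
    [[0, 0, 0.003], [0, 0, 5], 0],
    [[0, 0, 0.003], [0, 0, 5], 0]
  ]
}}

```text
clock: 12.88
position: [0.5806, 0.06, 0.0966]
ee_rot: [0.649, 0.761, 0.001, 0.0]
ft_force: [1.4, -0.8, 4.8]
grip_width: 0.412
```

```bash
python3 s.py
```

```text
[0.5806 0.06   0.0966] yaw 9.09 q7 0.169 T [-0.071 -0.151 -0.004] tau7 1.294 F [ 1.4 -0.8  4.8] 0.4116010672422314
```

Call:
{"fn": "move_arm", "kwargs": {
  "moves": [
    [[0, 0, 0.003], [0, 0, 5], 0],
    [[0, 0, 0.003], [0, 0, 5], 0]
  ]
}}

```text
clock: 13.12
position: [0.5806, 0.0599, 0.0965]
ee_rot: [0.713, 0.701, 0.001, 0.0]
ft_force: [0.5, -0.6, 6.0]
grip_width: 0.419
```

```bash
python3 s.py
```

```text
[0.5806 0.0599 0.0965] yaw -0.91 q7 0.007 T [-0.155 -0.147  0.073] tau7 1.289 F [ 0.5 -0.6  6. ] 0.4186631182766111
```

Call:
{"fn": "move_arm", "kwargs": {
  "moves": [
    [[0, 0, 0.003], [0, 0, 5], 0],
    [[0, 0, 0.003], [0, 0, 5], 0]
  ]
}}

```text
clock: 13.38
position: [0.5807, 0.0599, 0.0963]
ee_rot: [0.771, 0.637, 0.001, 0.0]
ft_force: [0.6, -1.3, 5.1]
grip_width: 0.414
```

```bash
python3 s.py
```

```text
[0.5807 0.0599 0.0963] yaw -10.91 q7 -0.153 T [-0.049 -0.133  0.072] tau7 1.283 F [ 0.6 -1.3  5.1] 0.41351529067826454
```

Call:
{"fn": "move_arm", "kwargs": {
  "moves": [
    [[0, 0, 0.003], [0, 0, 5], 0],
    [[0, 0, 0.003], [0, 0, 5], 0]
  ]
}}

```text
clock: 13.62
position: [0.5807, 0.0599, 0.0962]
ee_rot: [0.824, 0.567, 0.001, 0.0]
ft_force: [-0.3, -0.2, 5.6]
grip_width: 0.419
```

```bash
python3 s.py
```

```text
[0.5807 0.0599 0.0962] yaw -20.89 q7 -0.313 T [-0.149 -0.126  0.603] tau7 0.777 F [-0.3 -0.2  5.6] 0.41948506957333587
```

Call:
{"fn": "move_arm", "kwargs": {
  "moves": [
    [[0, 0, 0.003], [0, 0, 5], 0],
    [[0, 0, 0.003], [0, 0, 5], 0]
  ]
}}

```text
clock: 13.88
position: [0.5808, 0.0606, 0.096]
ee_rot: [0.87, 0.494, 0.001, 0.0]
ft_force: [1.1, -0.5, 5.4]
grip_width: 0.419
```

```bash
python3 s.py
```

```text
[0.5808 0.0606 0.096 ] yaw -30.85 q7 -0.472 T [ 0.156 -0.281  0.333] tau7 1.227 F [ 1.1 -0.5  5.4] 0.4192969408626225
```

Call:
{"fn": "move_arm", "kwargs": {
  "moves": [
    [[0, 0, 0.003], [0, 0, 5], 0]
  ]
}}

```text
clock: 14.0
position: [0.5808, 0.0605, 0.096]
ee_rot: [0.89, 0.456, 0.001, 0.0]
ft_force: [-0.6, -1.6, 5.8]
grip_width: 0.418
```

```bash
python3 s.py
```

```text
[0.5808 0.0605 0.096 ] yaw -35.8 q7 -0.551 T [-0.324  0.028  0.777] tau7 0.178 F [-0.6 -1.6  5.8] 0.4178407235888615
```

Call:
{"fn": "move_arm", "kwargs": {
  "moves": [
    [[0, 0, 0], [0, 0, 2], 0],
    [[0, 0, 0], [0, 0, 0], 0],
    [[0, 0, 0], [0, 0, 0], 0],
    [[0, 0, 0], [0, 0, 0], 0]
  ]
}}

```text
clock: 14.5
position: [0.5806, 0.0601, 0.0959]
ee_rot: [0.897, 0.441, 0.001, 0.0]
ft_force: [0.5, -0.2, 6.4]
grip_width: 0.418
```

```bash
python3 s.py
```

```text
[0.5806 0.0601 0.0959] yaw -37.65 q7 -0.58 T [-0.195 -0.022  0.917] tau7 -0.953 F [ 0.5 -0.2  6.4] 0.418011333001859
```

Call:
{"fn": "move_arm", "kwargs": {
  "moves": [
    [[0, 0, 0], [0, 0, -2], 0],
    [[0, 0, 0], [0, 0, 0], 0]
  ]
}}

```text
clock: 14.75
position: [0.5806, 0.06, 0.0959]
ee_rot: [0.89, 0.457, 0.001, 0.0]
ft_force: [0.5, -1.4, 5.8]
grip_width: 0.415
```

```bash
python3 s.py
```

```text
[0.5806 0.06   0.0959] yaw -35.67 q7 -0.549 T [-0.1   -0.018  0.489] tau7 -0.246 F [ 0.5 -1.4  5.8] 0.4153727642738379
```

Call:
{"fn": "move_arm", "kwargs": {
  "moves": [
    [[0, 0, 0], [0, 0, -2], 0],
    [[0, 0, 0], [0, 0, 0], 0]
  ]
}}

```text
clock: 15.0
position: [0.5806, 0.0599, 0.0959]
ee_rot: [0.882, 0.472, 0.001, 0.0]
ft_force: [0.4, -0.8, 6.7]
grip_width: 0.42
```

```bash
python3 s.py
```

```text
[0.5806 0.0599 0.0959] yaw -33.72 q7 -0.517 T [-0.129 -0.026  0.051] tau7 0.204 F [ 0.4 -0.8  6.7] 0.4202175681053998
```

Call:
{"fn": "move_arm", "kwargs": {
  "moves": [
    [[0, 0, -0.003], [0, 0, -8], 0],
    [[0, 0, -0.004], [0, 0, -10], 0],
    [[0, 0, -0.004], [0, 0, -10], 0],
    [[0, 0, -0.004], [0, 0, -10], 0],
    [[0, 0, -0.004], [0, 0, -10], 0]
  ]
}}

```text
clock: 15.62
position: [0.5805, 0.0598, 0.0965]
ee_rot: [0.612, 0.791, 0.0, 0.0]
ft_force: [0.3, -0.9, 6.9]
grip_width: 0.415
```

```bash
python3 s.py
```

```text
[0.5805 0.0598 0.0965] yaw 14.56 q7 0.256 T [-0.194  0.05  -0.194] tau7 -2.61 F [ 0.3 -0.9  6.9] 0.41523515958355395
```

Call:
{"fn": "move_arm", "kwargs": {
  "moves": [
    [[0, 0, -0.004], [0, 0, -10], 0],
    [[0, 0, -0.004], [0, 0, -10], 0],
    [[0, 0, -0.004], [0, 0, -10], 0],
    [[0, 0, -0.003], [0, 0, -8], 0],
    [[0, 0, -0.002], [0, 0, -4.5], 0]
  ]
}}

```text
clock: 16.25
position: [0.5806, 0.0597, 0.0969]
ee_rot: [0.285, 0.959, 0.0, 0.001]
ft_force: [0.6, -0.7, 7.3]
grip_width: 0.419
```

Call:
{"fn": "move_arm", "kwargs": {
  "moves": [
    [[0, 0, 0], [0, 0, 0], 0],
    [[0, 0, 0], [0, 0, 0], 0],
    [[0, 0, 0], [0, 0, 0], 0],
    [[0, 0, 0], [0, 0, 0], 0]
  ]
}}

```text
clock: 16.75
position: [0.5806, 0.0597, 0.0969]
ee_rot: [0.286, 0.958, 0.0, 0.001]
ft_force: [0.5, -0.9, 6.9]
grip_width: 0.418
```

```bash
python3 s.py; python3 -c "
from h import *
snap('side','s4.png',190,110,160,140,5)"
```

```text
[0.5806 0.0597 0.0969] yaw 56.74 q7 0.944 T [-0.324  0.027  0.03 ] tau7 -0.025 F [ 0.5 -0.9  6.9] 0.41750872993796206
```

View pics/s4.png

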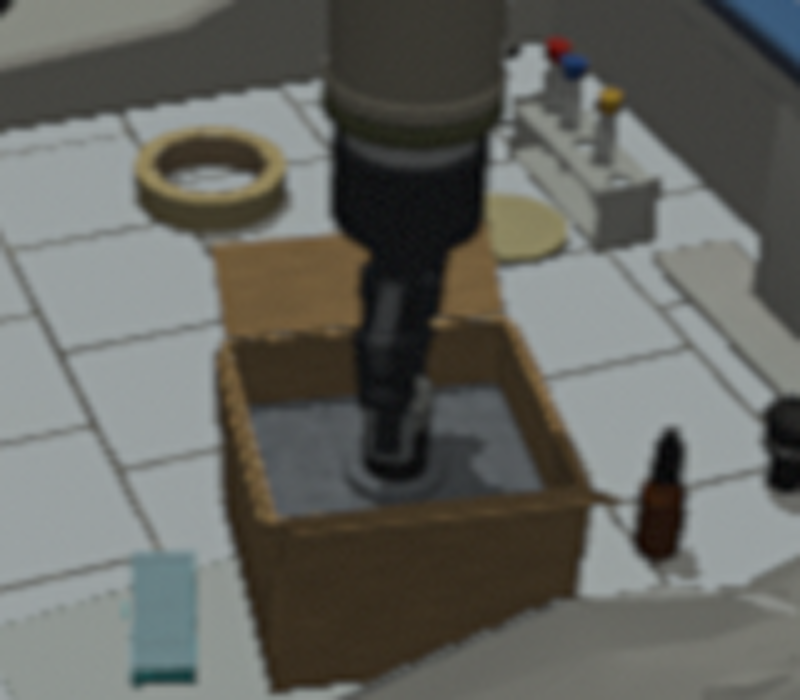

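The picture shows both flaps folded back: left edge at about (215,243), right flap tip at (620,500). The fingers are on the lid, and the bottle and mailer are in their original places.

```bash
python3 -c "
from workcell import *
print(hand_in())"
```

```text
the job is handed in; nothing more can be done
None
```

I folded both flaps back, screwed the lid to its stop, backed it off about a quarter turn, and handed in at about 17 s with the lid still gripped at 40 N. The hand-in gave no verdict.

- **Flaps:** I pushed each one outwards with the closed fingers. I estimate the right flap at about 2.5 rad from the side view. The left flap's pixels only narrow it to 2.1–2.5 rad, but the fingertip position puts it at about 2.3 rad or more. Both were still folded back in the last picture.
- **Stop:** After about 145° clockwise the torque rose sharply, which fits the stated 126–183° of looseness. The fingers then slipped a little on the lid. I held them there with about 0.9 N m still on the lid, then took out about 4° of wind-up until the torque read near zero.
- **Back-off:** I turned the lid back about 90.5° from that zero-torque point. This assumes the pads did not slip on the way back; the torque read about 0.2 N m at mid-turn. At the end the torque was about 0.03 N m and the opening was 0.418 of full, about 36 mm, which matches the 37 mm lid.
- **Not measured directly:** I inferred the lid angle from gripper yaw and torque, because the cameras could not show the lid's rotation.
- **Bystanders:** The oil bottle and slide mailer were in place in the last side view. The vial and petri dish were not in that view; the arm stayed well clear of both throughout.

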